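# Show the microscope's front lens to the bench camera with an inspection mirror

### The arm

A 6-joint arm with a two-finger parallel gripper is mounted at the origin on the work surface. World frame = base frame: x ahead of the robot, y to its left, z up, the work surface at z = 0. Lengths are in m, angles in rad, forces in N, time in s.
With the tool pointing down it reaches from about 0.35 to 0.775 m from the base axis. Payload 5.5 kg.
Tool frame: the origin (TCP) lies between the finger pads; the fingertips stand 22 mm ahead of it and the grasp point (between the pads) lies 3 mm ahead of it (env.finger_overhang is the distance from the TCP to the fingertips, in m); y points along the fingers, x is the direction in which the jaws open and shut, and the axes are right-handed (so a half turn about y gives the same grasp; the last joint's range is limited). The gripper opens to 85 mm and grips with 20 to 120 N. Pads are 22 mm wide; open, the fingers measure 114 mm over their backs; the gripper's body (76 mm by 85 mm) begins 54 mm behind the grasp point. The pads swing forward as they close: fully open they stand 13 mm farther back than shut.
Start: joints at [0.983, 0.313, 0.046, 1.304, 0, 1.431], TCP at [0.249, 0.518, 0.253] pointing down, gripper open.
Joint ranges: [-2.76, 2.76], [-0.86, 1.69], [-1.03, 1.26], [-2.2, 2.34], [-1.47, 1.5], [-3.14, 3.14]. Speed limits (rad/s): [2.57, 2.57, 3.14, 3.14, 3.14, 3.14].

### API

Orientations are given as a unit quaternion [w, x, y, z].
In Python, from workcell import monitor, cams, job, env gives the robot as it stands.
- The arm moves only by the tool drive_tool, never from a script. Its argument "plan" is text: rows parted by semicolons, each of 7 numbers parted by spaces: the opening, from -1 (shut) to 1 (fully open), then the shift along the tool's x, y, z in mm, then the turn, a rotation vector about the tool's x, y, z in degrees. In form: gripper x y z rx ry rz; .... A call has 1 to 8 rows; each row shifts and turns the pose as measured when the row begins, along the tool's axes as they then stand; what a row does not reach is not made up. A row lasts 1/8 s, in which the tool goes at most 62.5 mm and 10.7 degrees, less where a joint would pass 70% of its speed; a pose out of reach is approached as far as the arm can. A call is refused whole if a number of a shift passes 62.5 or a number of a turn 10.7, either way. A call with a gripper value outside its range is refused whole. The fingers move at their own pace and stop on an object; "grip_force" is the grip in N (left out, the last holds). Time passes only in rows, so rows that do not move let the fingers close. It gives the time, the measured TCP pose, the force and the opening at its end, in the units of the state.
- monitor.get_state(): the state, without advancing time (a new reading comes with each control period).
- cams.read_camera(name): name is "side" or "top" or "wrist"; returns (picture, depth): 384x512x3 uint8, red, green, blue; 384x512 float32, m along the optical axis (not along the pixel's ray), 0 where there is no reading.
- cams.calibration(name): a dict with "fx", "fy", "cx", "cy" (pixels), "R" (3x3) and "t" (3): a world point X has camera coordinates R X + t. Camera axes: x right, y down, z forward; pixel columns grow to the right and rows downward; lengths in m; the calibration is good to about 2 mm. A picture is of the moment at which its call begins: read the wrist's pose just before it. calibration takes no time and is no camera call; for the wrist camera it gives the pose at the moment of the call.
- job.hand_in(): hands the job in, once; it reports no verdict.
The state is a dict: "clock": time; "joint_pos": joint angles; "qvel": joint speeds; "tau": joint torques, N m; "tcp_pos": TCP position; "orientation": TCP orientation; "wrist_force": force on the tool from outside, world axes, zero at the start; "ft_torque": the same for the moment, N m; "finger_gap": finger opening in m.
Only numpy, scipy, OpenCV 4.12 (cv2) and the standard library are available. Lean on these libraries where they do the work, as an engineer would, in place of code of your own. Each camera call takes 0.05 s, during which the arm holds its last target.

### The job

Let the bench camera check the microscope's front lens for splashes: pick the inspection mirror up from its rest by the handle and, with the handle level, bring the glass straight under the front lens, level with the camera's lens and leaning half-way (45 degrees) between facing up at the front lens and facing the camera, so that the camera sees the front lens reflected in it. Do not touch the microscope, and do not push the camera, the tube block, the dish or the wash bottle out of place. Finish while still holding the mirror steadily in that view in the gripper, resting on nothing else.

Things in the scene. Friction and masses are not known exactly. Their poses are not given: they have to be found in the camera images.
- mirror: Inspection mirror, about 0.12 kg. Origin: middle of the black handle, 120 mm long (along x), 12 mm square; grip near it, between the rest's forks. From its +x end a 6 mm rod runs to a knuckle at x = 134 mm with the round head; the glass centre is at x = 165 mm, y = z = 0. In the rest z is up and the origin 40 mm above the bench. Centre of mass about 28 mm from it towards the head.
- mirror_head (a joint): Angle of the mirror head about the handle's +x axis (rad, right-handed), 0.5 to 1.1 at the start: at 0 the glass faces the handle's +z, at 1.57 it would face the handle's -y. A stiff friction swivel (0.06 N m, stops at 0 and 1.4): it stays as it is unless the head is pushed; roll the whole tool to make up the difference to 45 degrees.
- mirror_glass (a point): Centre of the round glass (head 48 mm across, 5 mm thick, glass on one side). Its z axis is the outward normal of the reflecting face, its x axis the handle's x axis.
- mirror_rest: Fixed steel rest, base 135 x 75 x 6 mm, origin at the centre of its underside, x along the handle. Two forks 6 mm thick at x = -47 and +47 mm, 34 mm wide, with slots 16 mm wide, open at the top; the handle lies on the slot floors 34 mm above the bench, the fork tips reach 46 mm. Lift straight up.
- microscope: Fixed white microscope; origin on the bench under the objective. Base 200 mm (x), y -125 to +175 mm, 22 mm thick. Column at y = 138 mm, focus knobs to x = +/-76 mm. Objective: black, 66-72 mm across, height 162-245 mm; head above it 106 mm wide, zoom knobs to x = +/-68 mm at 318 mm, eyepieces lean to -y above 390 mm. Under the lens it is open from -x, +x and -y.
- front_lens (a point): Centre of the objective's front lens (45 mm across), which faces straight down, 160 mm above the bench.
- camera_stand: Fixed stand of the bench camera, on the microscope's -y side. Origin on the bench under the front of the camera's lens; the camera looks level along the stand's +y, roughly to the microscope, with a wide view. Base 85 x 85 x 10 mm and a post 170 mm tall, both behind the lens (to y = -105 mm).
- camera_lens (a point): Centre of the front of the bench camera's lens (35 mm barrel), 80 to 110 mm above the bench as the camera is clamped at different heights on its post; z is up, y the viewing direction. 240 to 295 mm from the objective's axis.
- tube_block: Bystander: round aluminium tube block, 66 mm across, 78 mm tall, origin at its underside.
- dish: Bystander: small covered culture dish, 57 mm across, 14 mm tall, origin at its underside.
- wash_bottle: Bystander: white wash bottle, 68 mm across, 215 mm tall with its spout, origin at its underside.

How it is judged:
By the outcome, as a careful person would: the job done as asked, in the order asked, and still so for the second after the job is handed in, while the arm keeps its last pose, push and grip.
It also fails if it takes over 40 s, if anything falls off the work surface, if the arm or the gripper's body presses on something with over 40 N, if the wrist force passes 120 N, or if a joint passes its speed limit or range.

## Working session

There is one attempt and no reset: what is moved stays moved. The work goes in short steps, Python scripts to look and compute and a tool call to move; the robot and the scene stay as the last step left them, time stands still between calls to the robot, and variables do not carry over. Pictures are saved under pics/ and viewed, and the job is handed in when it is done.

Besides the shell and the picture viewer there is one more tool, called after "Emit:" as a command line: name --argument value ..., lists and objects as JSON in quotes. drive_tool: Moves the arm, as the interface text tells. Its arguments: {"type":"object","properties":{"plan":{"type":"string"},"grip_force":{"type":"number"}},"required":["plan"]}

```bash
ls; mkdir -p pics
python3 - <<'E'
from workcell import monitor, cams, job, env
import cv2, numpy as np
print(monitor.get_state()); print(env.finger_overhang)
for n in ("side","top","wrist"):
    c=cams.calibration(n); print(n,{k:np.round(v,3).tolist() for k,v in c.items()})
    p,d=cams.read_camera(n); cv2.imwrite(f"pics/{n}0.png",p[:,:,::-1]); np.save(f"{n}0.npy",d); np.save(f"{n}0p.npy",p)
E
```

```text
pics
{'clock': 0.0, 'joint_pos': array([ 9.83396081e-01,  3.14039138e-01,  4.49424895e-02,  1.30358858e+00,
       -1.96439996e-05,  1.43117511e+00]), 'qvel': array([-0.00078137, -0.00107816,  0.00189412,  0.00153705,  0.00047159,
        0.00020261]), 'tau': array([-1.33850644e-03, -4.80631614e+01,  2.98532706e+01,  1.94873207e-02,
       -3.25799529e-04, -7.95342032e-06]), 'tcp_pos': array([0.24870861, 0.51789288, 0.25237187]), 'orientation': array([-0.59825243,  0.59881203,  0.37590217, -0.37711503]), 'wrist_force': array([-0.66716409, -0.43352327,  0.34662516]), 'ft_torque': array([-0.01151488, -0.00026866,  0.0092935 ]), 'finger_gap': 0.08556048689742077}
0.022
side {'fx': 427.676, 'fy': 427.676, 'cx': 249.067, 'cy': 190.622, 'R': [[-0.689, 0.725, -0.005], [0.424, 0.397, -0.814], [-0.589, -0.563, -0.58]], 't': [0.322, -0.157, 1.795]}
top {'fx': 411.306, 'fy': 411.306, 'cx': 257.195, 'cy': 186.195, 'R': [[0.022, -1.0, 0.009], [-0.995, -0.023, -0.101], [0.101, -0.007, -0.995]], 't': [0.041, 0.548, 1.272]}
wrist {'fx': 291.225, 'fy': 291.225, 'cx': 257.962, 'cy': 190.371, 'R': [[0.432, 0.902, -0.001], [0.859, -0.411, 0.306], [0.276, -0.133, -0.952]], 't': [-0.573, -0.039, 0.38]}
```

View pictures.

View pics/side0.png

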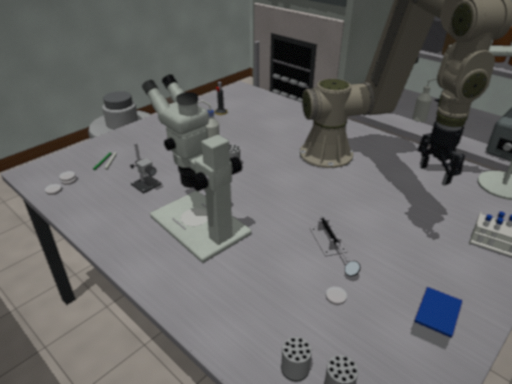

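View pics/top0.png

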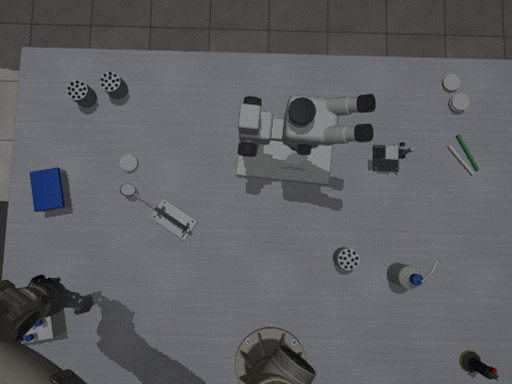

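View pics/wrist0.png

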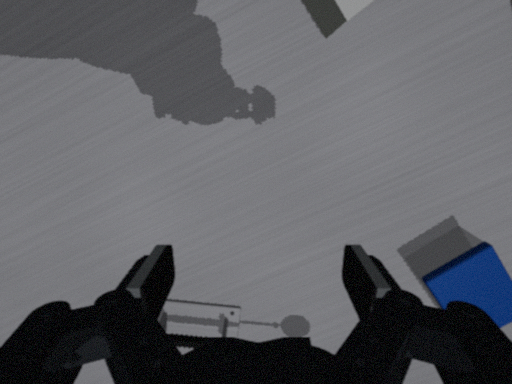

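```bash
cat > h.py <<'E'
import numpy as np, cv2
from workcell import monitor, cams
from scipy.spatial.transform import Rotation as Ro
def cloud(d,c):
    v,u=np.mgrid[0:384,0:512]
    X=np.stack([(u-c["cx"])/c["fx"]*d,(v-c["cy"])/c["fy"]*d,d],-1)
    W=(X-np.array(c["t"]))@np.array(c["R"])   # R^T (X-t)
    W[d<=0]=np.nan
    return W
def ray(u,v,c,z):
    R=np.array(c["R"]);C=-R.T@np.array(c["t"]);r=R.T@np.array([(u-c["cx"])/c["fx"],(v-c["cy"])/c["fy"],1])
    return C+r*(z-C[2])/r[2]
def snap(n,tag):
    c=cams.calibration(n);p,d=cams.read_camera(n)
    cv2.imwrite(f"pics/{n}{tag}.png",p[:,:,::-1]);np.savez(f"{n}{tag}.npz",p=p,d=d,**{k:np.array(v) for k,v in c.items()})
    return p,d,c
def load(n,tag):
    z=np.load(f"{n}{tag}.npz");return z["p"],z["d"],{k:z[k] for k in("fx","fy","cx","cy","R","t")}
def tool():
    s=monitor.get_state();q=s["orientation"];return s["tcp_pos"],Ro.from_quat([q[1],q[2],q[3],q[0]]),s
E
python3 - <<'E'
from h import *
for n in("side","top","wrist"):
    c=cams.calibration(n);d=np.load(n+"0.npy");p=np.load(n+"0p.npy")
    np.savez(f"{n}0.npz",p=p,d=d,**{k:np.array(v) for k,v in c.items()})
p0,R0,s=tool();print("tool axes cols\n",R0.as_matrix().round(3))
c=cams.calibration("wrist");R=np.array(c["R"]);C=-R.T@c["t"];print("cam in tool",R0.inv().apply(C-p0),"\n",(R@R0.as_matrix()).round(3))
p,d,c=load("top","0");W=cloud(d,c)
for (u,v) in [(100,300),(180,219),(165,205),(128,190),(345,259),(128,163),(410,277),(285,170),(250,110),(300,110),(380,155),(393,152),(403,150)]: print((u,v),W[v,u].round(3))
for n,(x0,y0,x1,y1) in {"top":(360,120,430,190),"side":(110,130,260,260)}.items():
    p=np.load(n+"0p.npy")[y0:y1,x0:x1]
    k=min(800/(x1-x0),600/(y1-y0));cv2.imwrite(f"pics/{n}crop.png",cv2.resize(p[:,:,::-1],None,fx=k,fy=k,interpolation=2))
E
```

```text
tool axes cols
 [[ 0.433 -0.001 -0.901]
 [ 0.901 -0.001  0.433]
 [-0.001 -1.     0.   ]]
cam in tool [-0.00101181 -0.12018766  0.07981884] 
 [[ 1.    -0.001  0.001]
 [ 0.001 -0.307 -0.952]
 [ 0.001  0.952 -0.307]]
(100, 300) [ 0.18   0.539 -0.005]
(180, 219) [0.439 0.297 0.004]
(165, 205) [0.482 0.345 0.01 ]
(128, 190) [0.524 0.455 0.043]
(345, 259) [ 0.329 -0.213  0.08 ]
(128, 163) [0.613 0.468 0.016]
(410, 277) [ 0.287 -0.385  0.139]
(285, 170) [ 0.602 -0.035  0.019]
(250, 110) [0.694 0.077 0.366]
(300, 110) [ 0.67  -0.032  0.456]
(380, 155) [ 0.643 -0.315  0.098]
(393, 152) [ 0.651 -0.351  0.107]
(403, 150) [ 0.659 -0.384  0.1  ]
```

View pics/topcrop.png

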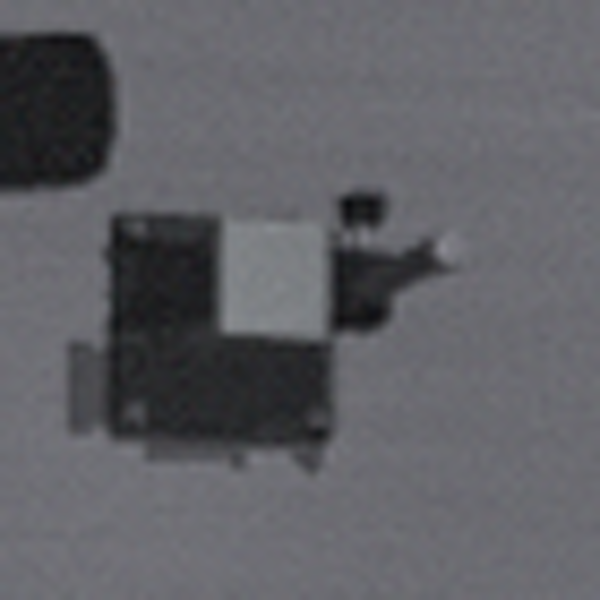

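View pics/sidecrop.png

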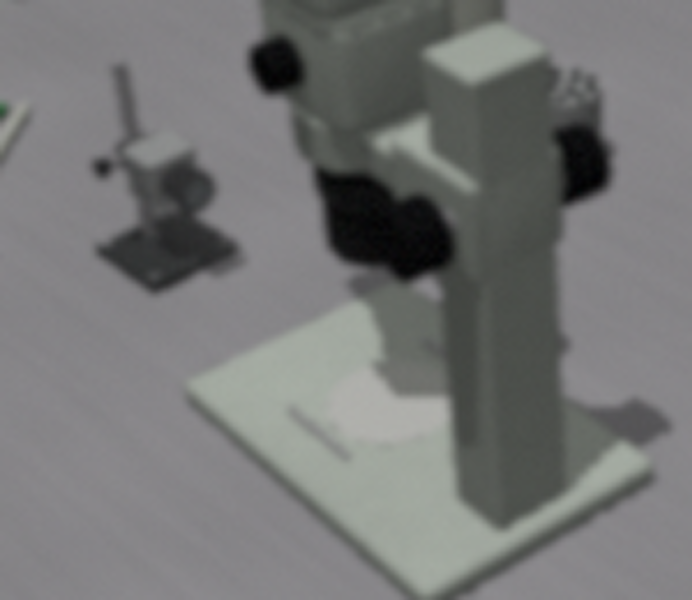

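```bash
python3 - <<'E'
from h import *
for n in("top","side"):
    p,d,c=load(n,"0");W=cloud(d,c);hsv=cv2.cvtColor(p,cv2.COLOR_RGB2HSV)
    tb=(abs(W[...,2])<.012)&(abs(W[...,0]-.45)<.3);print(n,"table z",np.nanmedian(W[tb][:,2]))
    m=(W[...,0]>.55)&(W[...,0]<.9)&(W[...,1]>-.25)&(W[...,1]<.3)&(W[...,2]>.012)&(W[...,2]<.032)&(p.min(-1)>105)
    cs,_=cv2.findContours(m.astype(np.uint8),0,1);k=max(cs,key=cv2.contourArea)
    P=W[m];print(len(P),np.median(P,0))
    # boundary pts cast to z=.022
    B=np.array([ray(u,v,c,.022)[:2] for u,v in k[:,0]])
    r=cv2.minAreaRect((B*1000).astype(np.float32));print("rect",r,cv2.boxPoints(r))
    v=p[m.nonzero()[0].min():m.nonzero()[0].max()]
    o=p.copy();cv2.drawContours(o,[k],-1,(255,0,0),1);cv2.imwrite(f"pics/base{n}.png",o[80:260,100:350][:,:,::-1])
E
python3 - <<'E'
import cv2,numpy as np
a=[cv2.resize(cv2.imread(f"pics/base{n}.png"),(400,288)) for n in("top","side")]
cv2.imwrite("pics/base.png",np.hstack(a))
E
```

```text
top table z -0.0007375787608153929
968 [ 0.65278493 -0.0399524   0.02101709]
rect ((645.0022583007812, -142.04644775390625), (76.09441375732422, 81.72920227050781), 84.56625366210938) [[ 600.71844 -176.05302]
 [ 682.0804  -183.79234]
 [ 689.2861  -108.03987]
 [ 607.92413 -100.30055]]
side table z -0.001374938507817156
2422 [ 0.71323377 -0.03307176  0.02084203]
rect ((676.1470947265625, -27.953628540039062), (299.9635925292969, 200.89137268066406), 85.2368392944336) [[ 563.59424  -169.07672 ]
 [ 763.7919   -185.75818 ]
 [ 788.69995   113.169464]
 [ 588.5023    129.85092 ]]
```

View pics/base.png

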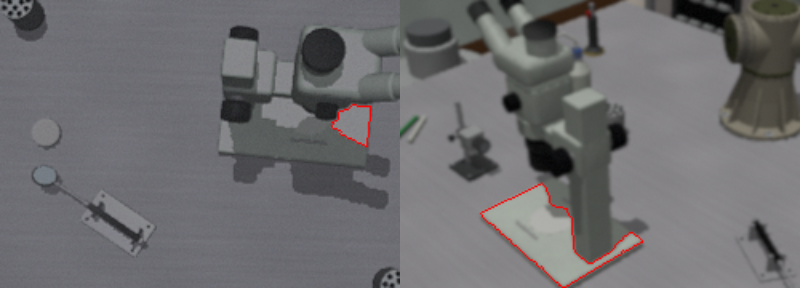

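Run:
```python
from h import *
p,d,c=load("top","0")
for u,v in [(237,178),(329,185)]: print(ray(u,v,c,.022).round(4))
p,d,c=load("side","0");W=cloud(d,c)
print(d[168:176,140:165].round(3))
x0,y0,x1,y1=122,135,172,195
o=cv2.resize(p[y0:y1,x0:x1][:,:,::-1],None,fx=10,fy=10,interpolation=2)
cv2.imwrite("pics/camside.png",o)
for v in range(158,184,2): print(v,[tuple((W[v,u]*1000).round().astype(int)) for u in range(136,160,3)])
```

```text
[0.572  0.1179 0.022 ]
[ 0.5563 -0.175   0.022 ]
[[1.544 1.532 1.534 1.528 1.534 1.538 1.536 1.533 1.527 1.512 1.517 1.514
  1.524 1.521 1.528 1.531 1.71  1.709 1.707 1.712 1.706 1.709 1.705 1.714
  1.708]
 [1.548 1.536 1.538 1.53  1.532 1.543 1.529 1.532 1.52  1.515 1.517 1.516
  1.523 1.527 1.524 1.532 1.533 1.71  1.705 1.704 1.705 1.703 1.704 1.708
  1.705]
 [1.548 1.541 1.534 1.535 1.527 1.536 1.534 1.527 1.521 1.519 1.515 1.519
  1.525 1.524 1.531 1.537 1.543 1.704 1.699 1.692 1.698 1.698 1.702 1.698
  1.697]
 [1.552 1.546 1.538 1.541 1.538 1.538 1.531 1.53  1.517 1.522 1.517 1.525
  1.524 1.531 1.535 1.535 1.544 1.697 1.686 1.691 1.691 1.695 1.683 1.689
  1.697]
 [1.557 1.55  1.54  1.538 1.537 1.543 1.545 1.536 1.519 1.518 1.517 1.527
  1.531 1.53  1.533 1.542 1.545 1.688 1.689 1.686 1.682 1.685 1.685 1.689
  1.687]
 [1.598 1.551 1.546 1.543 1.539 1.544 1.548 1.551 1.52  1.517 1.522 1.528
  1.533 1.534 1.536 1.545 1.683 1.679 1.677 1.677 1.677 1.678 1.676 1.683
  1.688]
 [1.599 1.605 1.544 1.545 1.54  1.553 1.55  1.551 1.677 1.526 1.526 1.523
  1.527 1.538 1.539 1.544 1.684 1.6
[... 4565 characters left out ...]
, np.int64(-380), np.int64(13)), (np.int64(645), np.int64(-376), np.int64(9)), (np.int64(635), np.int64(-370), np.int64(7)), (np.int64(631), np.int64(-355), np.int64(12)), (np.int64(621), np.int64(-352), np.int64(9)), (np.int64(611), np.int64(-346), np.int64(6))]
182 [(np.int64(674), np.int64(-392), np.int64(7)), (np.int64(668), np.int64(-382), np.int64(9)), (np.int64(663), np.int64(-368), np.int64(12)), (np.int64(654), np.int64(-361), np.int64(12)), (np.int64(643), np.int64(-360), np.int64(6)), (np.int64(639), np.int64(-346), np.int64(11)), (np.int64(629), np.int64(-341), np.int64(8)), (np.int64(623), np.int64(-329), np.int64(11))]<stdin>:9: RuntimeWarning: invalid value encountered in cast
```

View pics/camside.png

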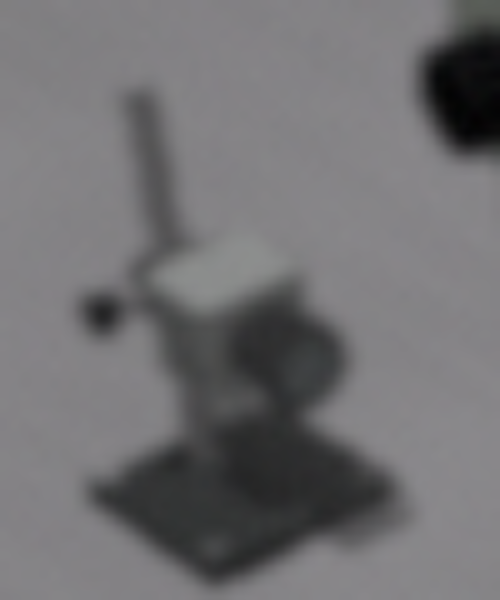

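Run:
```python
from h import *
p,d,c=load("top","0")
x0,y0,x1,y1=225,90,345,195
o=cv2.resize(p[y0:y1,x0:x1][:,:,::-1],None,fx=5,fy=5,interpolation=2)
ps,ds,cs=load("side","0")
cv2.imwrite("pics/basetop.png",o)
def proj(X,c):
    q=np.array(c["R"])@X+c["t"];return c["fx"]*q[0]/q[2]+c["cx"],c["fy"]*q[1]/q[2]+c["cy"]
for X in [[.5636,-.169,.022],[.5885,.1298,.022],[.7887,.1132,.022],[.7638,-.1858,.022]]:
    print(proj(np.array(X),c),proj(np.array(X),cs))
```

```text
(np.float64(327.12440457720993), np.float64(182.6748047118642)) (np.float64(196.77666476288786), np.float64(189.78356357442286))
(np.float64(233.39141426960592), np.float64(172.7752914814043)) (np.float64(252.36959229673982), np.float64(230.17529204631984))
(np.float64(240.2365443721178), np.float64(111.476622065088)) (np.float64(201.56153164519512), np.float64(260.26942162065495))
(np.float64(332.59306105564997), np.float64(121.20893033676822)) (np.float64(148.1998895275439), np.float64(212.97672104800122))
```

View pics/basetop.png

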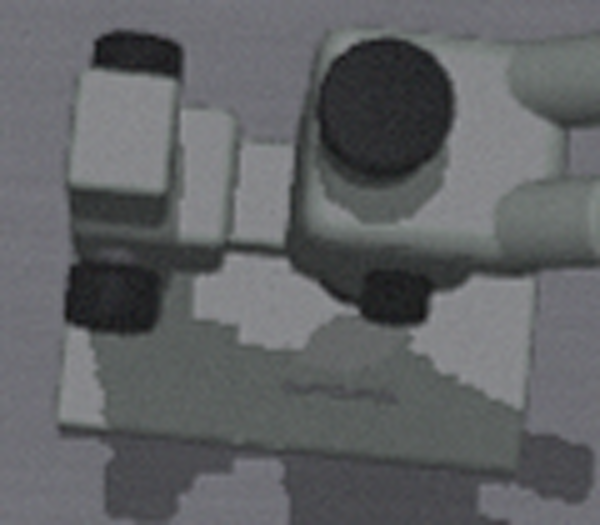

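Run:
```python
from h import *
p,d,c=load("side","0")
x0,y0,x1,y1=140,180,265,272
o=cv2.resize(p[y0:y1,x0:x1][:,:,::-1],None,fx=6.4,fy=6.4,interpolation=2)
o=cv2.convertScaleAbs(o,alpha=1.3)
cv2.imwrite("pics/baseside.png",o)
```

```text
(no output)
```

View pics/baseside.png

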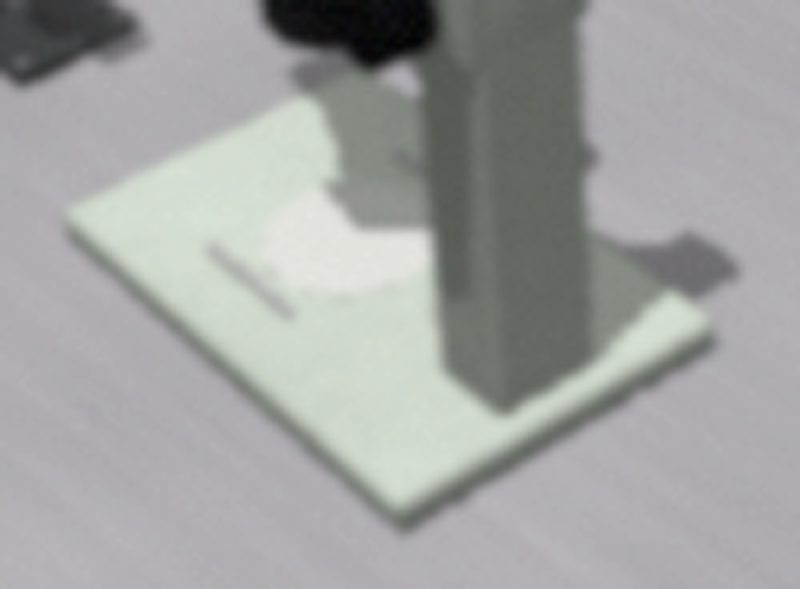

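Run:
```python
from h import *
p,d,c=load("side","0");pt,dt,ct=load("top","0")
L,B,Rr=[ray(u,v,c,.022)[:2]*1000 for u,v in[(150.2,212.7),(202.4,258.9),(251.1,230.8)]]
A,D=[ray(u,v,ct,.022)[:2]*1000 for u,v in[(236.4,174.6),(328.2,182.6)]]
print("L(+x,-y)",L,"B(+x,+y)",B,"R(-x,+y)",Rr,"top:R",A,"(-x,-y)",D)
print(B-L,np.linalg.norm(B-L),B-Rr,np.linalg.norm(B-Rr),A-D,np.linalg.norm(A-D))
ctr=lambda P,Q:(P+Q)/2
print(ctr(L,Rr),ctr(L,A),ctr(B,D))
# objective black at z 162 visible bits; knobs in top
```

```text
L(+x,-y) [ 758.30223126 -182.12065149] B(+x,+y) [783.25802809 110.7340002 ] R(-x,+y) [593.4749481  128.92777689] top:R [582.86890475 120.07718972] (-x,-y) [ 563.9173636 -172.4252767]
[ 24.95579682 292.85465169] 293.9160404151059 [189.78307998 -18.19377669] 190.65316928286052 [ 18.95154116 292.50246642] 293.11576854845373
[675.88858968 -26.5964373 ] [670.58556801 -31.02173089] [673.58769584 -30.84563825]
```

Run:
```python
from h import *
p,d,c=load("top","0")
x0,y0,x1,y1=110,170,210,245
o=cv2.resize(p[y0:y1,x0:x1][:,:,::-1],None,fx=8,fy=8,interpolation=2)
cv2.imwrite("pics/mirtop.png",o)
p,d,c=load("wrist","0");o=cv2.resize(p[280:350,150:330][:,:,::-1],None,fx=4.4,fy=4.4,interpolation=2)
cv2.imwrite("pics/mirwrist.png",o)
```

```text
(no output)
```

View pics/mirtop.png

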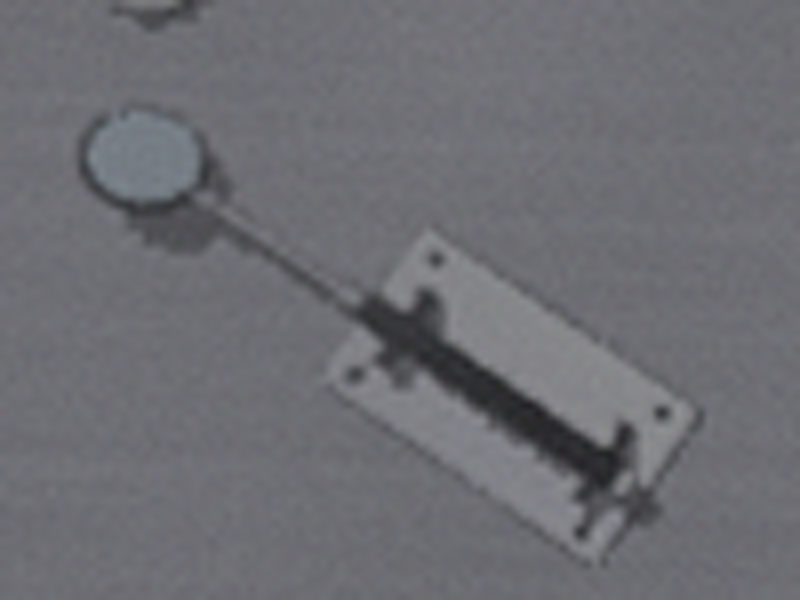

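Run:
```python
from h import *
p,d,c=load("top","0")
a,b,h=[ray(u,v,c,z)*1000 for u,v,z in[(155.8,208.3,.046),(186.1,228.9,.046),(127.7,188.9,.042)]]
o=(a+b)/2;dr=h-b;yaw=np.arctan2(dr[1],dr[0]);print(a,b,h,o,np.linalg.norm(a-b),np.linalg.norm(h-o),np.degrees(yaw),np.degrees(np.arctan2(*(a-b)[1::-1])))
W=cloud(d,c)
m=np.zeros((384,512),np.uint8);cv2.ellipse(m,(128,189),(5,4),0,0,360,1,-1)
Q=W[(m>0)];Q=Q[~np.isnan(Q[:,0])];u,s,vt=np.linalg.svd(Q-Q.mean(0));n=vt[2]*np.sign(vt[2][2]);print(len(Q),Q.mean(0),n)
hx=np.array([np.cos(yaw),np.sin(yaw),0]);hy=np.array([-hx[1],hx[0],0]);print("theta deg",np.degrees(np.arctan2(-n@hy,n[2])),n@hx)
# drive to tool above mirror: target yaw of z
p0,R0,s=tool()
```

```text
[469.1181252  365.09305354  46.        ] [407.86597439 269.15262851  46.        ] [527.67520764 456.09834073  42.        ] [438.49204979 317.12284103  46.        ] 113.82614433364301 165.1781618809317 57.34511818874983 57.44423388376835
75 [0.52765264 0.45544996 0.03935323] [ 0.54721701 -0.24499968  0.80033037]
theta deg 36.53258445565252 0.08899195111644677
```

Emit:
drive_tool --plan "1 -20 0 -52 0 0 0;1 -20 0 -52 0 0 0;1 -20 0 -52 0 0 0;1 -20 0 -52 0 0 0;1 -20 0 -52 0 0 0;1 0 0 0 0 -10.5 0;1 0 0 0 0 -10.5 0;1 0 0 0 0 -10.5 0"

```text
clock: 1.15
tcp_pos: [0.4456, 0.3085, 0.2494]
orientation: [0.47, -0.469, -0.527, 0.531]
wrist_force: [0.1, 0.2, 0.1]
finger_gap: 0.0855
```

Emit:
drive_tool --plan "1 0 0 0 0 -10.5 0;1 0 0 0 0 -10.5 0;1 0 0 0 0 -10.5 0;1 0 0 0 0 -10.5 0;1 0 0 0 0 -10 0;1 0 0 0 0 0 0"

```text
clock: 1.9
tcp_pos: [0.4447, 0.3076, 0.2472]
orientation: [0.185, -0.18, -0.681, 0.686]
wrist_force: [-0.1, -0.9, -0.5]
finger_gap: 0.0854
```

Run:
```python
from h import *
p0,R0,s=tool();M=R0.as_matrix();print(p0,np.degrees(np.arctan2(M[1,2],M[0,2]))%360,M.round(3).tolist(),s["joint_pos"].round(2),s["clock"])
p,d,c=snap("wrist","1")
```

```text
[0.44465142 0.30759273 0.2471843 ] 240.13143963332118 [[-0.867, -0.008, -0.498], [0.498, -0.005, -0.867], [0.005, -1.0, 0.009]] [ 0.46  0.26 -0.05  1.28 -0.   -0.59] 1.9
```

View pics/wrist1.png

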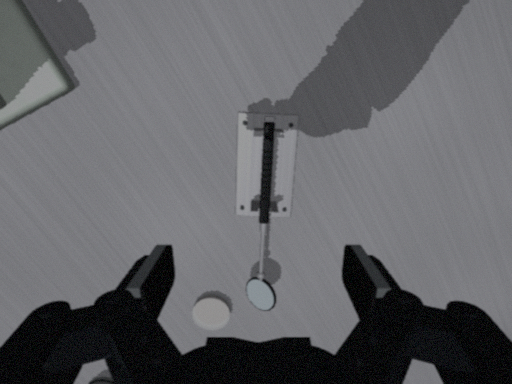

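Run:
```python
from h import *
p,d,c=load("wrist","1");W=cloud(d,c)
m=np.zeros((384,512),np.uint8);m[110:230,245:295]=(p.max(-1)[110:230,245:295]<38)
n,l,st,ce=cv2.connectedComponentsWithStats(m);k=1+np.argmax(st[1:,4]);print(st[k],ce[k])
vs,us=np.nonzero(l==k)
P=np.array([ray(u,v,c,.046)[:2] for u,v in zip(us,vs)])*1000
r=cv2.minAreaRect(P.astype(np.float32));print(r)
g=p.astype(int)
# glass: bluish bright ellipse
h=np.zeros((384,512),np.uint8);h[270:318,238:282]=((g[...,2]-g[...,0]>4)&(g[...,1]>110))[270:318,238:282]
cs,_=cv2.findContours(h,0,1);kk=max(cs,key=cv2.contourArea);e=cv2.fitEllipse(kk);print("glass",e,cv2.contourArea(kk))
G=ray(*e[0],c,.04)*1000;print("G",G)
o=np.array(r[0]);print("dist",np.linalg.norm(G[:2]-o),"yaw",np.degrees(np.arctan2(*(G[:2]-o)[::-1])))
er=cv2.erode(h,np.ones((5,5)));Q=W[er>0];Q=Q[~np.isnan(Q[:,0])];u,s,vt=np.linalg.svd(Q-Q.mean(0));n=vt[2]*np.sign(vt[2][2]);print(len(Q),Q.mean(0),n,s)
yaw=np.radians(57.4);hx=np.array([np.cos(yaw),np.sin(yaw),0]);hy=np.array([-hx[1],hx[0],0]);print("theta",np.degrees(np.arctan2(-n@hy,n[2])),n@hx)
```

```text
[259 122  16 101 791] [266.53855879 172.36156764]
((436.6907653808594, 316.2613830566406), (117.11518859863281, 12.04476547241211), 57.42294692993164)
glass ((252.0392608642578, 295.4421081542969), (35.924774169921875, 46.52763366699219), 173.8177032470703) 1017.5
G [534.35374231 453.10858005  40.        ]
dist 168.12261117350897 yaw 54.485900074867054
407 [0.52543799 0.45672523 0.04016833] [ 0.48746676 -0.30739586  0.81724167] [0.18355533 0.17900159 0.01165015]
theta 35.18983382152407 0.0036664678780609864
```

```bash
cat >> h.py <<'E'
def goal(P,Rt):
    p0,R0,s=tool();d=R0.inv().apply(np.array(P)-p0)*1000
    rv=np.degrees((R0.inv()*Ro.from_matrix(Rt)).as_rotvec())
    print("t",s["clock"],"shift mm",d.round(1),"turn deg",rv.round(2),"|f|",s["wrist_force"].round(1),"gap",round(s["finger_gap"],4))
def Rtool(yaw,roll=0):
    # handle x at yaw (deg), tool z=-hx, y down; roll about handle +x
    a=np.radians(yaw);hx=np.array([np.cos(a),np.sin(a),0]);z=-hx;y=np.array([0,0,-1.]);x=np.cross(y,z)
    return Ro.from_rotvec(hx*np.radians(roll)).as_matrix()@np.stack([x,y,z],1)
E
python3 -c "
from h import *
goal([.437,.3165,.043],Rtool(57.4))"
```

```text
t 1.95 shift mm [ 10.1 204.2  -5.7] turn deg [-0.51  2.66  0.25] |f| [0.8 1.2 0.2] gap 0.0855
```

Emit:
drive_tool --plan "1 10 40 -6 -0.5 2.7 0.3;1 0 45 0 0 0 0;1 0 45 0 0 0 0;1 0 0 0 0 0 0"

```text
clock: 2.45
tcp_pos: [0.4395, 0.3183, 0.1151]
orientation: [-0.202, 0.205, 0.678, -0.676]
wrist_force: [-0.2, -0.2, 0.1]
finger_gap: 0.0855
```

```bash
python3 -c "
from h import *
goal([.437,.3165,.043],Rtool(57.4))
snap('wrist','2')"
```

```text
t 2.45 shift mm [ 1.3 72.1  3.1] turn deg [ 0.16 -0.86 -0.15] |f| [-0.2 -0.2  0.1] gap 0.0855
```

View pics/wrist2.png

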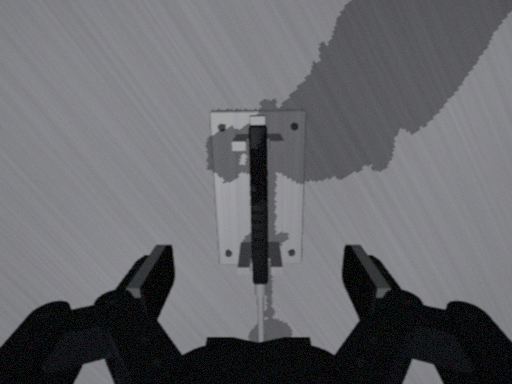

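Emit:
drive_tool --plan "1 1 36 3 0 -0.8 0;1 0 34 0 0 0 0;1 0 2 0 0 0 0"

```text
clock: 2.88
tcp_pos: [0.4452, 0.3204, 0.0519]
orientation: [-0.194, 0.205, 0.683, -0.673]
wrist_force: [-0.2, 0.2, -0.1]
finger_gap: 0.0855
```

```bash
python3 -c "
from h import *
goal([.437,.3165,.043],Rtool(57.4))
p,d,c=snap('wrist','3')
m=np.zeros((384,512),np.uint8);m[90:330,225:290]=(p.max(-1)[90:330,225:290]<38)
n,l,st,ce=cv2.connectedComponentsWithStats(m);k=1+np.argmax(st[1:,4])
vs,us=np.nonzero(l==k)
P=np.array([ray(u,v,c,.046)[:2] for u,v in zip(us,vs)])*1000
print(cv2.minAreaRect(P.astype(np.float32)),st[k])
"
```

```text
t 2.875 shift mm [4.9 8.7 7.9] turn deg [ 1.01 -0.25 -0.64] |f| [-0.2  0.2 -0.1] gap 0.0855
((433.6895446777344, 311.9038391113281), (106.68590545654297, 11.530056953430176), 57.47263717651367) [ 254  129   27  201 4324]
```

View pics/wrist3.png

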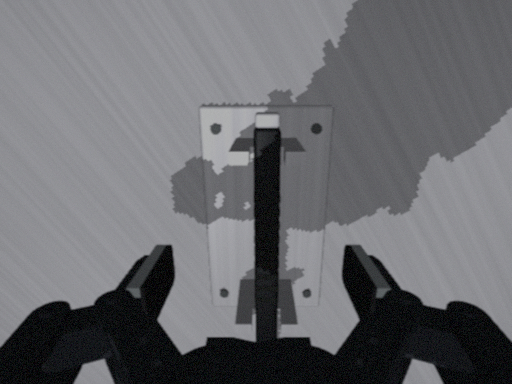

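Emit:
drive_tool --plan "1 5 7 8 1 0 -0.6;1 0 2 0 0 0 0;1 0 0 0 0 0 0"

```text
clock: 3.3
tcp_pos: [0.4404, 0.3184, 0.0483]
orientation: [-0.198, 0.202, 0.68, -0.676]
wrist_force: [-0.6, -0.5, 0.5]
finger_gap: 0.0854
```

```bash
python3 -c "
from h import *
goal([.437,.3165,.043],Rtool(57.4))"
```

```text
t 3.3 shift mm [1.8 5.3 3.5] turn deg [ 0.44 -0.28 -0.28] |f| [-0.6 -0.5  0.5] gap 0.0854
```

Emit:
drive_tool --plan "1 3 7 6 0.7 -0.4 -0.5;1 0 2 0 0 0 0;1 0 0 0 0 0 0"

```text
clock: 3.68
tcp_pos: [0.4345, 0.3149, 0.0392]
orientation: [0.199, -0.196, -0.678, 0.68]
wrist_force: [-1.0, 0.8, 0.6]
finger_gap: 0.0857
```

```bash
python3 -c "
from h import *
goal([.437,.3165,.043],Rtool(57.4))"
```

```text
t 3.675 shift mm [-1.3 -3.8 -2.7] turn deg [-0.28  0.15  0.24] |f| [-1.   0.8  0.6] gap 0.0857
```

Emit:
drive_tool --plan "1 -1 -3 -2 -0.2 0.1 0.2;1 0 0 0 0 0 0"

```text
clock: 3.92
tcp_pos: [0.4366, 0.3162, 0.0423]
orientation: [0.198, -0.198, -0.678, 0.679]
wrist_force: [-0.4, 1.1, 0.2]
finger_gap: 0.0852
```

```bash
python3 -c "
from h import *
goal([.437,.3165,.043],Rtool(57.4))"
```

```text
t 3.925 shift mm [-0.2 -0.7 -0.4] turn deg [-0.06  0.04  0.02] |f| [-0.4  1.1  0.2] gap 0.0852
```

Well aligned; close.

Emit:
drive_tool --plan "-1 0 0 0 0 0 0;-1 0 0 0 0 0 0;-1 0 0 0 0 0 0;-1 0 0 0 0 0 0;-1 0 0 0 0 0 0;-1 0 0 0 0 0 0" --grip_force 70

```text
clock: 4.68
tcp_pos: [0.4368, 0.3163, 0.0427]
orientation: [0.198, -0.198, -0.679, 0.679]
wrist_force: [-0.6, -0.1, 0.6]
finger_gap: 0.0108
```

```bash
python3 -c "
from h import *
goal([.437,.3165,.043],Rtool(57.4))"
```

```text
t 4.675 shift mm [-0.1 -0.3 -0.3] turn deg [-0.03  0.03  0.01] |f| [-0.6 -0.1  0.6] gap 0.0108
```

Emit:
drive_tool --plan "-1 0 -10 0 0 0 0;-1 0 -10 0 0 0 0;-1 0 -12 0 0 0 0;-1 0 -15 0 0 0 0;-1 0 -15 0 0 0 0;-1 0 -15 0 0 0 0;-1 0 -15 0 0 0 0;-1 0 -15 0 0 0 0"

```text
clock: 5.68
tcp_pos: [0.4364, 0.3161, 0.1569]
orientation: [0.199, -0.198, -0.678, 0.679]
wrist_force: [0.5, 0.5, -0.6]
finger_gap: 0.0104
```

```bash
python3 -c "
from h import *
goal([.437,.3165,.193],Rtool(57.4)); snap('wrist','4');snap('top','4')"
```

```text
t 5.675 shift mm [ -0.3 -36.1  -0.6] turn deg [-0.07  0.04  0.02] |f| [ 0.5  0.5 -0.6] gap 0.0104
```

View pics/wrist4.png

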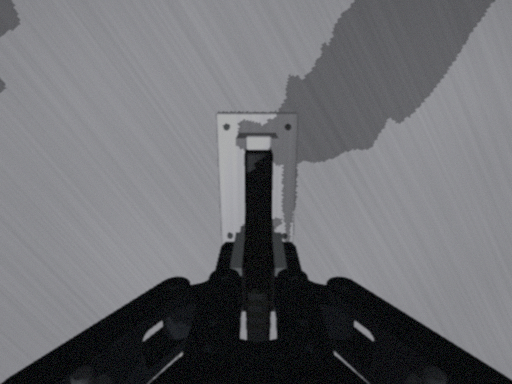

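Emit:
drive_tool --plan "-1 0 0 0 0 -6 0;-1 0 -5 0 0 -10 0;-1 0 -5 0 0 -10 0;-1 0 0 0 0 -8 0;-1 0 0 30 0 0 0;-1 0 0 50 0 0 0;-1 0 0 50 0 0 0;-1 0 0 50 0 0 0"

```text
clock: 6.78
tcp_pos: [0.4448, 0.1347, 0.165]
orientation: [-0.018, 0.019, -0.707, 0.707]
wrist_force: [1.0, -1.3, -1.6]
finger_gap: 0.0109
```

Emit:
drive_tool --plan "-1 0 0 50 0 0 0;-1 0 0 50 0 0 0;-1 0 0 40 0 0 0;-1 0 0 20 0 0 5;-1 0 0 0 0 0 10;-1 0 0 0 0 0 10;-1 0 0 0 0 0 5;-1 0 0 0 0 0 0"

```text
clock: 7.78
tcp_pos: [0.451, -0.034, 0.1613]
orientation: [0.201, 0.17, 0.686, -0.678]
wrist_force: [0.3, -0.3, -1.8]
finger_gap: 0.0106
```

```bash
python3 -c "
from h import *
goal([.43,-.03,.18],Rtool(90)); snap('wrist','5');snap('side','5');snap('top','5')"
```

```text
t 7.775 shift mm [  8.4 -26.7  -5. ] turn deg [  0.62   2.55 -30.46] |f| [ 0.3 -0.3 -1.8] gap 0.0106
```

View pics/wrist5.png

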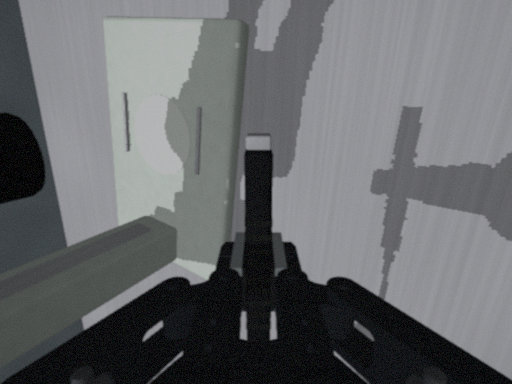

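View pics/top5.png

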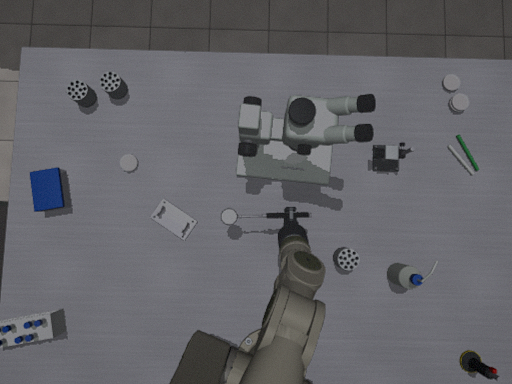

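View pics/side5.png

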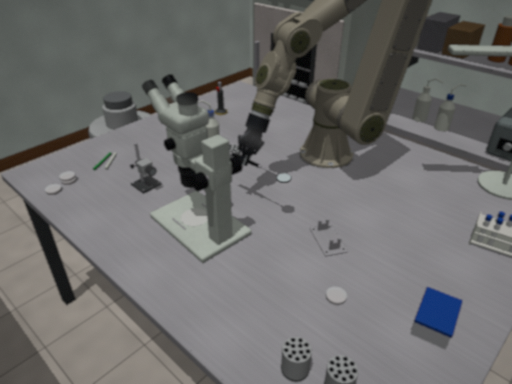

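Run:
```python
from h import *
p,d,c=load("wrist","5");W=cloud(d,c)
o=cv2.convertScaleAbs(p[0:300,0:270][:,:,::-1],alpha=1.6);cv2.imwrite("pics/w5z.png",cv2.resize(o,None,fx=2,fy=2,interpolation=2)[:600])
m=np.abs(W[...,2]-.022)<.008
print(np.nanmedian(W[60:120,140:190].reshape(-1,3),0), np.nanmedian(W[130:140,155:165].reshape(-1,3),0))
```

```text
[ 0.65543557 -0.11079712  0.02178677] [ 0.66764563 -0.0597366   0.02223264]
```

View pics/w5z.png

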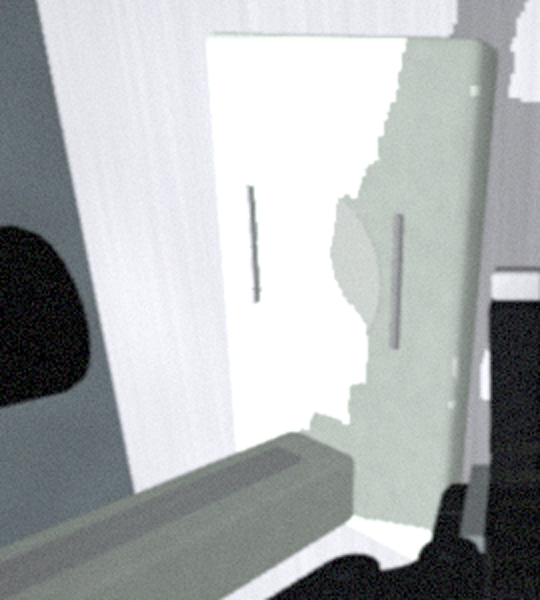

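Run:
```python
from h import *
p,d,c=load("wrist","5")
f=lambda u,v,z=.022:(ray(u,v,c,z)*1000).round(1)[:2]
for k,q in dict(NE_a=(104,18.5),NE_b=(117.5,222),mYa=(110,18),mYb=(235,19.5),nXa=(247,27),nXb=(232,220),disc=(160.5,135.5)).items(): print(k,f(*q))
for k in((160,94),(189,138),(160,176),(133,130)): print("disc",f(*k,.0225))
for k in((124,93),(129,150),(199.5,107),(197.5,174)): print("clip",f(*k,.026))
# finer disc in gray
g=cv2.cvtColor(p,cv2.COLOR_RGB2GRAY)[80:190,115:205];cv2.imwrite("pics/disc.png",cv2.resize(cv2.equalizeHist(g),None,fx=5.4,fy=5.4,interpolation=2))
```

```text
NE_a [ 748.3 -186.4]
NE_b [773.9  84.3]
mYa [ 737.  -186.1]
mYb [ 561.3 -173.2]
nXa [ 548.4 -166.6]
nXb [562.   23.3]
disc [666.8 -58.7]
disc [ 662.4 -105.8]
disc [621.1 -61.1]
disc [672.2  -7.6]
disc [715.4 -60.2]
clip [ 720.6 -104.4]
clip [722.7 -34.2]
clip [601.6 -95.6]
clip [607.  -22.8]
```

View pics/disc.png

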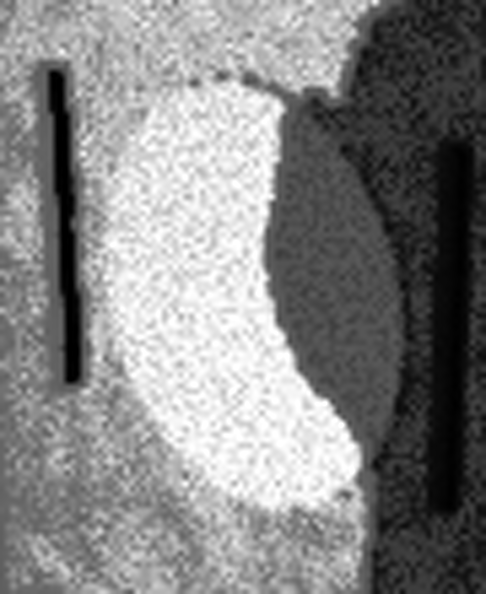

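Run:
```python
from h import *
from scipy.optimize import least_squares
for n,t in(("wrist","5"),("side","0"),("side","5")):
    p,d,c=load(n,t);W=cloud(d,c)
    m=(W[...,2]>.17)&(W[...,2]<.24)&(np.hypot(W[...,0]-.67,W[...,1]+.055)<.06)&(p.max(-1)<60)
    vs,us=np.nonzero(m);Q=W[m]
    if len(Q)<20: print(n,len(Q));continue
    print(n,t,len(Q),Q.mean(0).round(3),Q.min(0).round(3),Q.max(0).round(3),us.min(),us.max(),vs.min(),vs.max())
    for r in(.033,.0345,.036):
        s=least_squares(lambda q:np.hypot(Q[:,0]-q[0],Q[:,1]-q[1])-r,[.67,-.055],loss="soft_l1",f_scale=.004);print(r,s.x.round(4),np.sqrt(np.mean(s.fun**2)).round(4))
```

```text
wrist 5 2258 [ 0.639 -0.059  0.179] [ 0.633 -0.091  0.17 ] [ 0.667 -0.028  0.191] 0 34 113 203
0.033 [ 0.668  -0.0586] 0.0007
0.0345 [ 0.6696 -0.0586] 0.0007
0.036 [ 0.6713 -0.0585] 0.0009
side 0 214 [ 0.697 -0.042  0.208] [ 0.676 -0.069  0.171] [ 0.707 -0.022  0.239] 179 195 166 185
0.033 [ 0.6694 -0.0561] 0.0023
0.0345 [ 0.668  -0.0568] 0.0023
0.036 [ 0.6665 -0.0575] 0.0023
side 5 211 [ 0.696 -0.042  0.208] [ 0.677 -0.069  0.17 ] [ 0.707 -0.021  0.24 ] 179 195 166 185
0.033 [ 0.6692 -0.0562] 0.0023
0.0345 [ 0.6677 -0.0568] 0.0023
0.036 [ 0.6663 -0.0575] 0.0023
```

Run:
```python
from h import *
p,d,c=load("top","0");W=np.nanmean([cloud(load("top",t)[1],load("top",t)[2]) for t in("0","4","5")],0)
m=(W[...,2]>.05)&(W[...,0]>.6)&(W[...,0]<.72)&(W[...,1]>-.46)&(W[...,1]<-.27)
vs,us=np.nonzero(m)
for v in range(vs.min(),vs.max()+1): print(v,[(u,*[int(round(k)) for k in W[v,u]*1000]) for u in us[vs==v]][::2])
Ws=np.nanmean([cloud(load("side",t)[1],load("side",t)[2]) for t in("0","5")],0)
m=(Ws[...,2]>.05)&(Ws[...,0]>.6)&(Ws[...,0]<.72)&(Ws[...,1]>-.46)&(Ws[...,1]<-.27);m[:150]=0
print("side")
vs,us=np.nonzero(m)
for v in range(vs.min(),vs.max()+1,2): print(v,[(u,*[int(round(k)) for k in Ws[v,u]*1000]) for u in us[vs==v]][::2])
```

```text
143 [(np.int64(400), 683, -380, 88), (np.int64(402), 682, -384, 94), (np.int64(404), 683, -391, 91)]
144 [(np.int64(400), 680, -379, 89), (np.int64(402), 679, -384, 93), (np.int64(404), 679, -391, 91)]
145 [(np.int64(386), 672, -331, 106), (np.int64(388), 672, -337, 107), (np.int64(390), 672, -343, 107), (np.int64(392), 673, -350, 103), (np.int64(401), 677, -382, 89), (np.int64(403), 676, -387, 92)]
146 [(np.int64(384), 673, -331, 88), (np.int64(386), 669, -330, 108), (np.int64(388), 669, -337, 106), (np.int64(390), 669, -342, 108), (np.int64(392), 669, -348, 108), (np.int64(394), 669, -355, 106), (np.int64(396), 670, -361, 106), (np.int64(398), 669, -366, 108), (np.int64(401), 675, -385, 82), (np.int64(403), 674, -389, 87)]
147 [(np.int64(383), 670, -329, 84), (np.int64(385), 666, -328, 104), (np.int64(387), 666, -333, 108), (np.int64(389), 666, -340, 105), (np.int64(391), 666, -345, 108), (np.int64(393), 666, -351, 108), (np.int64(395), 666, -357, 108), (np.int64(397), 666, -363, 108), (np.int64(402), 670, -385, 90), (np.int64(412), 654, -384, 170)]
148 [(np.int64(374), 667, -301, 
[... 9361 characters left out ...]
152), 653, -300, 91), (np.int64(154), 646, -300, 88), (np.int64(156), 637, -301, 83)]
172 [(np.int64(139), 673, -359, 66), (np.int64(141), 674, -343, 74), (np.int64(143), 672, -332, 78), (np.int64(145), 667, -327, 77), (np.int64(147), 666, -315, 83), (np.int64(149), 668, -298, 91), (np.int64(151), 659, -300, 86), (np.int64(153), 653, -297, 84), (np.int64(155), 644, -299, 79)]
174 [(np.int64(142), 676, -335, 70), (np.int64(144), 673, -327, 72), (np.int64(146), 665, -327, 68), (np.int64(149), 669, -300, 82), (np.int64(151), 662, -297, 80), (np.int64(153), 653, -299, 74), (np.int64(155), 644, -300, 70)]<stdin>:2: RuntimeWarning: Mean of empty slice
<stdin>:6: RuntimeWarning: Mean of empty slice
```

Run:
```python
from h import *
p0,R0,s=tool();M=R0.as_matrix()
print(p0,s["joint_pos"].round(2))
ex=p0+R0.apply([0,.003,-.165]);print("expected glass",ex,"handle x",-M[:,2])
hx=-M[:,2];hz=-M[:,1];hy=np.cross(hz,hx)
for n,(u0,v0) in(("top",(229,216)),("side",(284,178))):
    p,d,c=load(n,"5");W=cloud(d,c);g=p.astype(int)
    q=np.array(c["R"])@ex+c["t"];print(n,"expected px",c["fx"]*q[0]/q[2]+c["cx"],c["fy"]*q[1]/q[2]+c["cy"])
    m=(np.linalg.norm(W-ex,axis=-1)<.035);mm=m&(g.max(-1)>100)
    vs,us=np.nonzero(mm);print("px mean",us.mean(),vs.mean(),len(us), us.min(),us.max(),vs.min(),vs.max())
    e=cv2.erode(mm.astype(np.uint8),np.ones((3,3)));Q=W[e>0];u,s_,vt=np.linalg.svd(Q-Q.mean(0));nn=vt[2]*np.sign(vt[2][2])
    print(Q.mean(0),nn,"theta",np.degrees(np.arctan2(-nn@hy,nn@hz)),"along",nn@hx,s_[2]/np.sqrt(len(Q)))
    o=cv2.resize(p[v0-40:v0+40,u0-40:u0+90][:,:,::-1],None,fx=6,fy=6,interpolation=2);cv2.imwrite(f"pics/g{n}.png",o)
for t in ("0","1"):
  for n in("top","side","wrist"):
    try:p,d,c=load(n,t)
    except Exception:continue
    W=cloud(d,c);m=(np.linalg.norm(W-[.5265,.456,.04],axis=-1)<.021)&(W[...,2]>.015);Q=W[m];Q=Q[np.abs(Q[:,2]-np.median(Q[:,2]))<.03]
    a=np.radians(57.4);hx=np.array([np.cos(a),np.sin(a),0]);hy=np.array([-hx[1],hx[0],0])
    u,s_,vt=np.linalg.svd(Q-Q.mean(0));nn=vt[2]*np.sign(vt[2][2]);print(n,t,len(Q),Q.mean(0).round(4),np.degrees(np.arctan2(-nn@hy,nn[2])),nn@hx,s_[2]/np.sqrt(len(Q)))
```

```text
[ 0.45410278 -0.03472907  0.16334197] [-0.39 -0.23 -0.9   0.4   0.21 -1.95]
expected glass [0.44796368 0.13015738 0.1603805 ] handle x [-0.04644599  0.99891817 -0.00229397]
top expected px 229.52142401037426 215.73180528739593
px mean 229.09230769230768 216.1948717948718 195 221 241 209 223
[0.44729132 0.13188047 0.15924133] [0.1409515  0.02110307 0.98979156] theta 38.723548345429734 along 0.012263059494344095 0.0023286849669259444
side expected px 282.5408937036492 176.20379567763044
px mean 283.1774193548387 176.8548387096774 124 274 291 172 181
[0.44678277 0.13413859 0.15793216] [ 0.05174117 -0.00637181  0.9986402 ] theta 33.51797017031901 along -0.011058930722003039 0.0017668489052924555
top 0 123 [0.5258 0.4564 0.0406] 34.28984693422421 -0.011635058842811694 0.002363574446164147
side 0 142 [0.5261 0.4566 0.0389] 35.64966559657634 0.023184430868680696 0.001954224621354739
  return _methods._mean(a, axis=axis, dtype=dtype,
  ret = ret.dtype.type(ret / rcount)
<stdin>:20: RuntimeWarning: Mean of empty slice.
  ret = um.true_divide(
Traceback (most recent call last):
IndexError: index 2 is out of bounds for axis 0 with size 0
```

View pics/gtop.png

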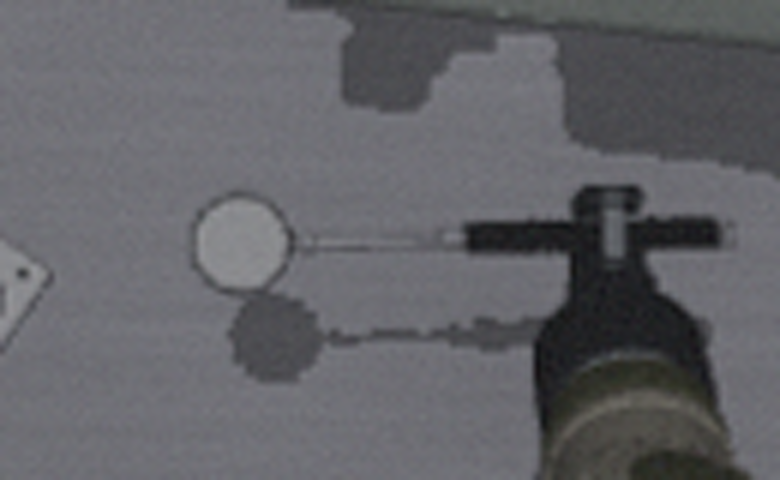

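```bash
python3 -c "
from h import *
goal([.365,-.03,.15],Rtool(90))"
```

```text
t 7.925 shift mm [ 83.2 -33.7  -8.9] turn deg [  0.58   2.63 -30.57] |f| [ 0.7  0.1 -1.3] gap 0.0105
```

Emit:
drive_tool --plan "-1 28 -16 -3 0 1 -10;-1 28 -9 -3 0 1 -10;-1 30 -4 -3 0 0 -10;-1 0 0 0 0 0 0;-1 0 0 0 0 0 0"

```text
clock: 8.55
tcp_pos: [0.3664, -0.0294, 0.1627]
orientation: [0.005, -0.007, 0.71, -0.704]
wrist_force: [-0.0, 0.6, -0.5]
finger_gap: 0.0104
```

```bash
python3 -c "
from h import *
goal([.365,-.03,.15],Rtool(90))
print(tool()[2]['joint_pos'])
goal([.365,-.03,.15],Rtool(-4.3))"
```

```text
t 8.55 shift mm [ 1.3 12.7  0.7] turn deg [0.44 0.98 0.1 ] |f| [-0.   0.6 -0.5] gap 0.0104
[-0.30467062 -0.03220389 -0.59118365  1.01580044  0.00672097 -1.89250215]
t 8.55 shift mm [ 1.3 12.7  0.7] turn deg [ 0.25 95.27  0.44] |f| [-0.   0.6 -0.5] gap 0.0104
```

Emit:
drive_tool --plan "-1 0 3 0 0 6 0;-1 0 3 0 0 10.5 0;-1 0 3 0 0 10.5 0;-1 0 3 0 0 10.5 0;-1 0 0 0 0 10.5 0;-1 0 0 0 0 10.5 0;-1 0 0 0 0 10.5 0;-1 0 0 0 0 10.5 0"

```text
clock: 9.55
tcp_pos: [0.3713, -0.03, 0.151]
orientation: [-0.45, 0.463, 0.547, -0.532]
wrist_force: [1.2, -0.2, -1.4]
finger_gap: 0.0109
```

Emit:
drive_tool --plan "-1 0 0 0 0 10 0;-1 0 0 0 0 5 0;-1 0 0 0 0 0 -5;-1 0 0 0 0 0 -5;-1 0 0 0 0 0 0;-1 0 0 0 0 0 0"

```text
clock: 10.3
tcp_pos: [0.374, -0.0305, 0.1519]
orientation: [0.554, -0.492, -0.531, 0.412]
wrist_force: [-0.1, -0.1, -1.5]
finger_gap: 0.0105
```

```bash
cat >> h.py <<'E'
YAW=-4.3;G=np.array([.669,-.058,.086]);HL=.166
def fin(back,up,roll=9.5):
    R=Rtool(YAW,roll);hx=-R[:,2]
    goal(G-(HL+back)*hx+[0,0,up]-R@[0,.003,0],R)
E
python3 -c "
from h import *
goal([.365,-.03,.15],Rtool(-4.3,9.5));fin(.14,.06)
snap('wrist','6');snap('side','6');snap('top','6')"
```

```text
t 10.3 shift mm [-0.7  1.4  9.1] turn deg [ 2.98 -1.32  0.98] |f| [-0.1 -0.1 -1.5] gap 0.0105
t 10.3 shift mm [-6.4  1.4  9.7] turn deg [ 2.98 -1.32  0.98] |f| [-0.1 -0.1 -1.5] gap 0.0105
```

View pics/top6.png

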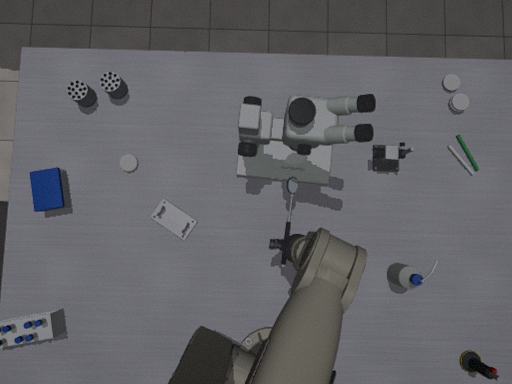

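View pics/side6.png

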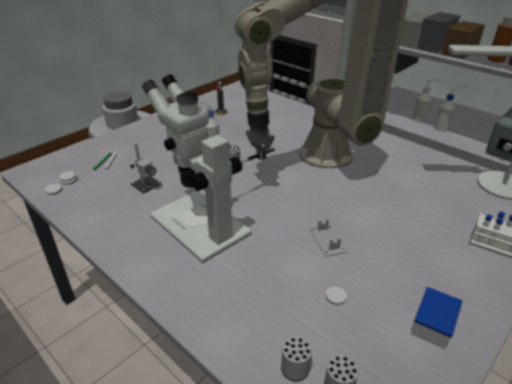

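```bash
cat > th.py <<'E'
from h import *
def glass(tag,n="top"):
    p0,R0,s=tool();M=R0.as_matrix();ex=p0+R0.apply([0,.003,-HL]);hx=-M[:,2];hz=-M[:,1];hy=np.cross(hz,hx)
    p,d,c=load(n,tag);W=cloud(d,c)
    q=np.array(c["R"])@ex+c["t"];print("expected",ex.round(4),"px",c["fx"]*q[0]/q[2]+c["cx"],c["fy"]*q[1]/q[2]+c["cy"])
    m=(np.linalg.norm(W-ex,axis=-1)<.022);Q=W[m]
    u,s_,vt=np.linalg.svd(Q-Q.mean(0));nn=vt[2]*np.sign(vt[2][2])
    print(len(Q),Q.mean(0).round(4),nn.round(3),"theta",np.degrees(np.arctan2(-nn@hy,nn@hz)),"along",nn@hx,s_/np.sqrt(len(Q)))
    a=np.radians(YAW);dc=np.array([np.sin(a),-np.cos(a),0]);print("lean in world",np.degrees(np.arctan2(nn@dc,nn[2])))
    vs,us=np.nonzero(m);print(us.min(),us.max(),vs.min(),vs.max())
E
python3 -c "
from th import *
glass('6')"; python3 -c "
import cv2
p=cv2.imread('pics/top6.png')[170:260,245:345];cv2.imwrite('pics/gt6.png',cv2.resize(p,None,fx=6,fy=6,interpolation=2))"
```

```text
expected [ 0.5391 -0.0469  0.1568] px 292.7307916005806 185.0784539996025
120 [ 0.5391 -0.0466  0.1571] [-0.111 -0.7    0.705] theta 34.5003149570244 along -0.004006873439892076 [0.01124672 0.01069042 0.00148506]
lean in world 45.046099957930245
288 297 178 192
```

View pics/gt6.png

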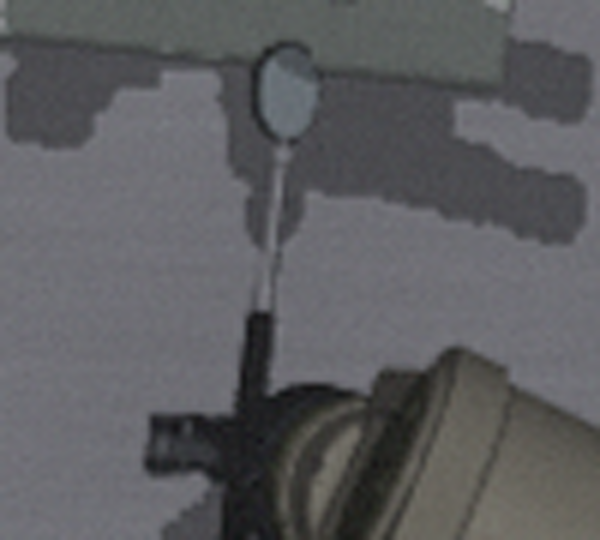

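Emit:
drive_tool --plan "-1 -5 15 6 3 -1.3 0.6;-1 0 25 0 0 0 0;-1 0 23 0 0 0 0;-1 0 0 0 0 0 0"

```text
clock: 10.95
tcp_pos: [0.3703, -0.0223, 0.0882]
orientation: [0.555, -0.475, -0.525, 0.437]
wrist_force: [-0.1, 0.3, -0.9]
finger_gap: 0.0104
```

```bash
python3 -c "
from h import *
fin(.13,0,10)"
```

```text
t 10.95 shift mm [-13.4  -3.1  -4.5] turn deg [ 0.03  0.36 -0.28] |f| [-0.1  0.3 -0.9] gap 0.0104
```

Emit:
drive_tool --plan "-1 -13 -3 -5 0 0.4 -0.3;-1 0 0 0 0 0 0;-1 0 0 -25 0 0 0;-1 0 0 -25 0 0 0;-1 0 0 -20 0 0 0;-1 0 0 0 0 0 0"

```text
clock: 11.7
tcp_pos: [0.4497, -0.0452, 0.0938]
orientation: [0.556, -0.478, -0.525, 0.432]
wrist_force: [-0.4, 0.2, -1.1]
finger_gap: 0.0104
```

```bash
python3 -c "
from h import *
fin(0,0,10)"
```

```text
t 11.7 shift mm [  2.4   5.8 -53.6] turn deg [ 0.49 -0.13 -0.13] |f| [-0.4  0.2 -1.1] gap 0.0104
```

Emit:
drive_tool --plan "-1 2 5 -18 0.5 0 0;-1 0 0 -18 0 0 0;-1 0 0 -15 0 0 0;-1 0 0 0 0 0 0;-1 0 0 0 0 0 0"

```text
clock: 12.32
tcp_pos: [0.4985, -0.0467, 0.0903]
orientation: [0.56, -0.475, -0.522, 0.434]
wrist_force: [-0.1, 0.4, -0.5]
finger_gap: 0.0105
```

```bash
python3 -c "
from h import *
fin(0,0,10)"
```

```text
t 12.325 shift mm [ 0.8  1.4 -4.9] turn deg [-0.2  -0.27 -0.11] |f| [-0.1  0.4 -0.5] gap 0.0105
```

Emit:
drive_tool --plan "-1 1 1.5 -5 -0.2 -0.3 0;-1 0 0 0 0 0 0;-1 0 0 0 0 0 0"

```text
clock: 12.7
tcp_pos: [0.5025, -0.0456, 0.0889]
orientation: [0.558, -0.475, -0.524, 0.435]
wrist_force: [-0.0, 0.8, -0.7]
finger_gap: 0.0107
```

```bash
python3 -c "
from h import *
fin(0,0,10);snap('wrist','7');snap('side','7');snap('top','7')
p0,R0,s=tool();ex=p0+R0.apply([0,.003,-HL]);print('glass',ex, -R0.as_matrix()[:,2])
p,d,c=load('side','7')
q=np.array(c['R'])@ex+c['t'];print('px',c['fx']*q[0]/q[2]+c['cx'],c['fy']*q[1]/q[2]+c['cy'])
cv2.imwrite('pics/s7z.png',cv2.convertScaleAbs(cv2.resize(p[130:260,120:280][:,:,::-1],None,fx=4.6,fy=4.6,interpolation=2),alpha=1.5))"
```

```text
t 12.7 shift mm [-0.4 -0.1 -1. ] turn deg [-0.05  0.02 -0.1 ] |f| [-0.   0.8 -0.7] gap 0.0107
glass [ 0.66823848 -0.05745868  0.08588097] [ 9.97223984e-01 -7.44586333e-02 -4.87534642e-04]
px 193.3107088729025 200.98467231942305
```

View pics/s7z.png

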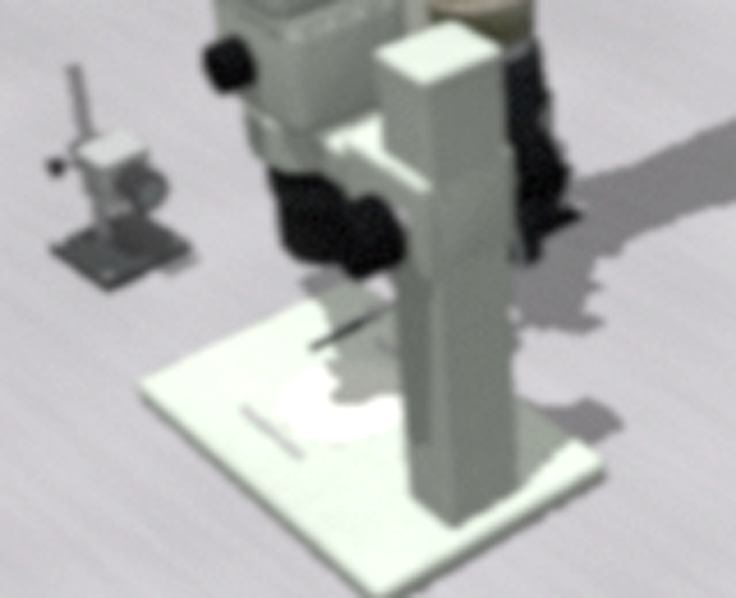

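View pics/top7.png

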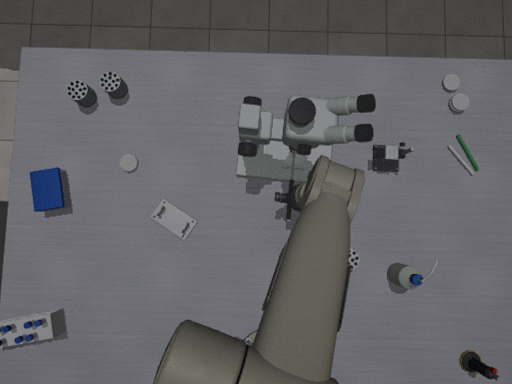

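View pics/wrist7.png

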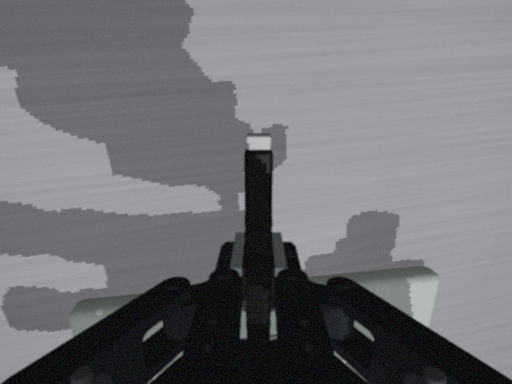

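Run:
```python
from h import *
p,d,c=load("top","7");W=cloud(d,c);p0,d0,c0=load("top","0");W0=cloud(d0,c0)
ch=(np.abs(d-d0)>.05)&(W[...,2]>.1)&(W[...,0]>.45)
A=W[ch];S=W0[(W0[...,2]>.1)&(W0[...,0]>.57)&(W0[...,1]>-.35)&(W0[...,1]<.15)]
from scipy.spatial import cKDTree
dd,i=cKDTree(S).query(A);k=np.argsort(dd)[:3];print(dd[k],A[k],S[i[k]])
fin=tool()[2];print(fin["qvel"].round(4),fin["clock"])
```

```text
[0.0020586  0.00206647 0.0020672 ] [[ 0.63187138 -0.17858142  0.46514781]
 [ 0.61490982 -0.16440236  0.46209168]
 [ 0.6855701  -0.17184924  0.46740136]] [[ 0.63198703 -0.17663432  0.46448958]
 [ 0.61481341 -0.16636738  0.46272389]
 [ 0.68549087 -0.17387263  0.46781718]]
[-0.0018  0.0011  0.0021 -0.0002  0.0008 -0.0007] 12.85
```

Emit:
drive_tool --plan "-1 0 0 -0.8 0 0 0;-1 0 0 0 0 0 0;-1 0 0 0 0 0 0"

```text
clock: 13.22
tcp_pos: [0.5035, -0.0457, 0.0889]
orientation: [0.558, -0.475, -0.524, 0.435]
wrist_force: [-0.0, 1.0, -1.7]
finger_gap: 0.0107
```

```bash
python3 -c "
from h import *
fin(0,0,10);print(tool()[2]['qvel'].round(4))"
```

```text
t 13.225 shift mm [-0.4 -0.1  0.1] turn deg [-0.03  0.02 -0.1 ] |f| [-0.   1.  -1.7] gap 0.0107
[-0.0016 -0.0002  0.0025 -0.0006 -0.0011 -0.0003]
```

Run:
```python
from h import *
from scipy.spatial import cKDTree
p,d,c=load("top","7");W=cloud(d,c);p0,d0,c0=load("top","0");W0=cloud(d0,c0)
ch=((d0-d)>.03)&(W[...,2]>.1)&(W[...,0]>.45)
ch=cv2.morphologyEx(ch.astype(np.uint8),cv2.MORPH_OPEN,np.ones((3,3)))>0
A=W[ch];S=W0[(W0[...,2]>.1)&(W0[...,0]>.57)&(W0[...,1]>-.35)&(W0[...,1]<.15)&~np.isnan(d0)]
dd,i=cKDTree(S).query(A);k=np.argsort(dd)[:200:40];print(len(A),A.min(0),A.max(0));print(dd[k].round(3));print(A[k].round(3));print(S[i[k]].round(3))
cv2.imwrite("pics/t7z.png",cv2.resize(p[90:230,240:400][:,:,::-1],None,fx=4.2,fy=4.2,interpolation=2))
ps=load("side","7")[0];cv2.imwrite("pics/s7w.png",cv2.resize(ps[60:220,130:300][:,:,::-1],None,fx=3.7,fy=3.7,interpolation=2))
```

```text
3068 [ 0.45001748 -0.15114171  0.11478663] [0.56267104 0.00383984 0.59400491]
[0.058 0.082 0.093 0.1   0.105]
[[ 0.549 -0.065  0.363]
 [ 0.521 -0.051  0.287]
 [ 0.507 -0.051  0.328]
 [ 0.5   -0.054  0.328]
 [ 0.547 -0.103  0.515]]
[[ 0.599 -0.066  0.334]
 [ 0.6   -0.06   0.304]
 [ 0.6   -0.055  0.331]
 [ 0.6   -0.055  0.331]
 [ 0.614 -0.157  0.456]]
```

View pics/t7z.png

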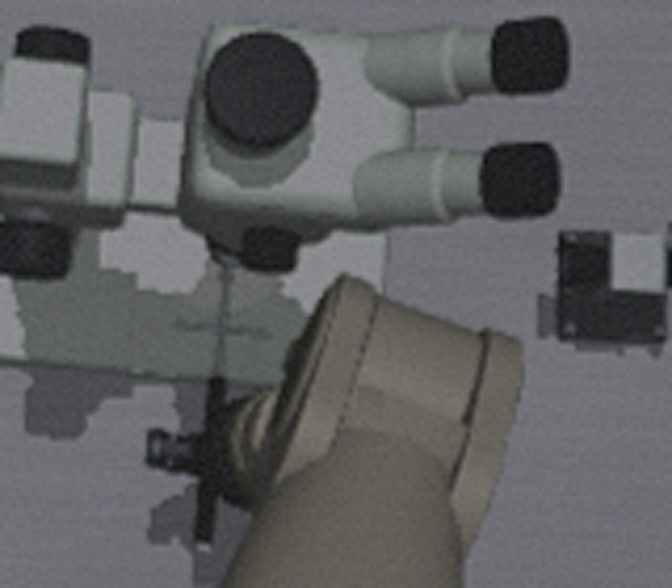

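View pics/s7w.png

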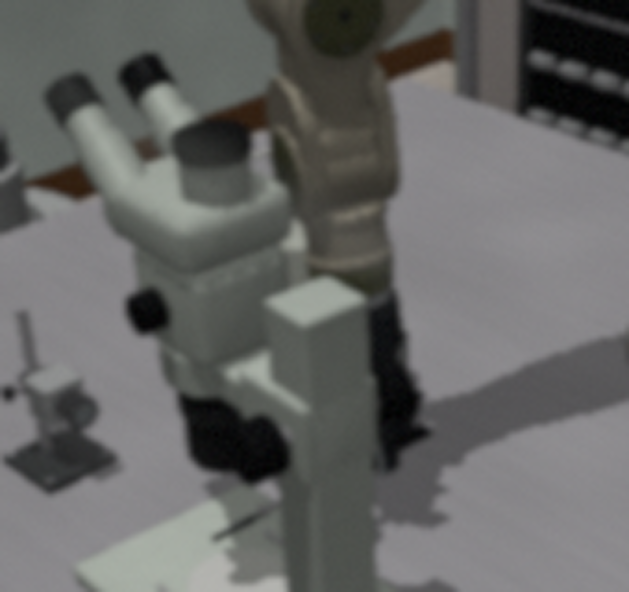

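Arm clearance is about 58 mm, the mirror is held still under the objective, and the bystanders have not moved. I am handing in.

```bash
python3 -c "
from workcell import job
print(job.hand_in())"
```

```text
the job is handed in; nothing more can be done
None
```

The job is handed in. The gripper took the mirror by its handle, lifted it straight out of the rest, and is holding it under the front lens, tilted half-way towards the bench camera. No verdict was reported.

- **Glass position:** by the arm's own pose, the glass is within about 1 mm of the target (0.669, -0.058, 0.086 m). That target is on the objective's axis, at the camera's lens height.
- **Handle:** it is level to about 0.1° and square to the line to the camera.
- **Lean:** I aimed for 45°. The head angle was read six times from depth, giving 33.5 to 38.7°. I used 35°, so the lean is uncertain by about 1–2°. One direct depth reading, taken before the mirror went under the lens and rolled about as it is now, gave 45.0°.
- **Side view:** the head shows edge-on in the last side picture, about 2 px from where I predicted it.
- **Steadiness and clearance:** at the end, joint speeds were about zero, the wrist force was under 2 N, and the closest arm part visible from above was about 58 mm from the microscope. The clock stood at 13.2 s.
- **What disagreed:** the microscope's position from its base edges differed by 5–8 mm between views. I used circle fits to the objective instead, and these agreed to about 3 mm across the two cameras.
- **Not checked:** I could not see the reflection from the bench camera itself.

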